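Unpack the delivery tray and hold the square bottle up for a check

ROBOT

A 6-joint arm with a two-finger parallel gripper is mounted at the origin on the work surface. World frame = base frame: x ahead of the robot, y to its left, z up, the work surface at z = 0. Lengths are in mm, angles in rad, forces in N, time in s.
With the tool pointing down it reaches from about 400 to 825 mm from the base axis. Payload 7 kg.
Tool frame: the origin (TCP) lies where the fingers leave the gripper's body, on its centre line; the fingertips stand 73 mm ahead of it and the grasp point (between the pads) lies 54 mm ahead of it; z points along the fingers, y is the direction in which the jaws open and shut (so a half turn about z gives the same grasp; the last joint's range is limited). The gripper opens to 85 mm and grips with 20 to 120 N. Pads are 22 mm wide; open, the fingers measure 114 mm over their backs; the gripper's body (76 mm by 85 mm) begins 54 mm behind the grasp point. The pads swing forward as they close: fully open they stand 13 mm farther back than shut.
Start: joints at [-1.054, 0.359, 0.012, 0, -1.224, -0.288], TCP at [153.071, -657.393, 303.902] pointing down, gripper open.
Joint ranges: [-3.07, 3.07], [-1.43, 2.12], [-1.02, 1.25], [-3.03, 1.67], [-3.05, -0], [-3.03, 3.03]. Speed limits (rad/s): [2.39, 2.39, 3.01, 3.14, 3.14, 3.14].

INTERFACE

Orientations are given as a unit quaternion [w, x, y, z].
In Python, from station import telemetry, capture, calibration, order gives the robot as it stands.
- The arm moves only by the tool move_arm, never from a script. Its argument "targets" is text: rows parted by semicolons, each of 4 numbers parted by spaces: the shift along the tool's x, y, z scaled (see below), then the turn about the tool's z scaled (see below). A call has 1 to 5 rows; each row shifts and turns the commanded pose from where the row before left it, along the tool's axes as they then stand; what a row does not reach is not made up. The controller multiplies each number of a shift by 0.04 m and each number of a turn by 8 degrees. A row lasts 1/10 s, in which the tool goes at most 50 mm and 8.59 degrees, less where a joint would pass 70% of its speed; a pose out of reach is approached as far as the arm can. A call with a number of a shift or a turn outside -1 to 1 is refused whole. A call with a gripper value outside its range is refused whole. "grip" is the gripper command: -1 is fully open, 1 is shut, values between are in proportion, set as the call begins (left out, the last holds). The fingers move at their own pace and stop on an object; "newtons" is the grip in N (left out, the last holds). Time passes only in rows, so rows that do not move let the fingers close. It gives the time, the measured TCP pose, the force and the opening at its end, in the units of the state.
- telemetry.observe(): the state, without advancing time (a new reading comes with each control period).
- capture(name): name is "scene" or "side" or "wrist"; returns (picture, depth): 384x512x3 uint8, red, green, blue; 384x512 float32, mm along the optical axis (not along the pixel's ray), 0 where there is no reading.
- calibration(name): a dict with "camera_matrix" (3x3 intrinsics, pixels), "pose" (4x4, takes a point from camera to world coordinates); the wrist camera has in their place "tool_from_camera" (4x4, takes a point from camera to tool coordinates, whose origin is the TCP and whose axes are the flange's). Camera axes: x right, y down, z forward; pixel columns grow to the right and rows downward; lengths in mm; the calibration is good to about 2 mm. A picture is of the moment at which its call begins: read the wrist's pose just before it. calibration takes no time and is no camera call.
- order.finish_job(): hands the job in, once; it reports no verdict.
The state is a dict: "t": time; "q": joint angles; "qvel": joint speeds; "joint_torque": joint torques, N m; "tcp_pos": TCP position; "tcp_rot": TCP orientation; "ft_force": force on the tool from outside, world axes, zero at the start; "ft_torque": the same for the moment, N m; "finger_gap": opening from 0.0 (shut) to 1.0 (fully open).
Only numpy, scipy, OpenCV 4.12 (cv2) and the standard library are available. Lean on these libraries where they do the work, as an engineer would, in place of code of your own. Each camera call takes 0.05 s, during which the arm holds its last target.

TASK

Unpack the delivery tray: first take the jar out of it and stand it in the vacant place (the bare paper square) on the low shelf, so that it makes one neat, evenly spaced row with the two jars there, and let go of it. Then draw the square bottle up out of its pocket, tip it over to about 50 degrees from upright with the cap still uppermost so that its underside can be checked, and keep it raised with its middle about 30 cm above the table: finish holding it there in the gripper, still, touching nothing else. Leave the round bottle in the tray and do not shift the other things.

Things in the scene. Friction and masses are not known exactly. Their poses are not given: they have to be found in the camera images.
- jar_center (a point): Middle of the loose jar that stands in the tray at the start: round amber glass, 50 mm diameter, straight-sided up to 74 mm, steel lid 45 mm in diameter on top, 95 mm tall in all, about 0.25 kg. The point lies on its axis 47.5 mm above its underside, z along the axis to the lid.
- jar: The same jar; origin at the centre of its underside.
- square_bottle_center (a point): Middle of the loose square bottle in the tray: amber glass, 50 x 50 mm in plan with flat sides from the underside to 110 mm up, then a shoulder and neck with a black cap 30 mm in diameter; 150 mm tall, about 0.38 kg, centre of mass about 62 mm above the underside. The point lies on its axis 75 mm above its underside; z points to the cap, x and y square to the flat sides.
- square_bottle: The same bottle; origin at the centre of its underside.
- round_bottle_center (a point): Middle of the loose round bottle that stays in the tray: 50 mm diameter, 150 mm tall, black cap. The point lies on its axis 75 mm above its underside.
- round_bottle: The same round bottle; origin at the centre of its underside.
- tray: Fixed cardboard tray, 110 mm (x) by 330 mm (y), 48 mm high, origin at the centre of its underside. Three square pockets, 54 mm wide, 40 mm deep, along y at -110, 0, +110 mm hold jar, square bottle and round bottle in any order; the square bottle's sides are parallel to the tray's. A 3 mm flap lies flat along both long sides, out to 96 mm. Closing the fingers along the tray's x gives most room.
- shelf: Fixed low steel shelf, 140 mm (its x) by 300 mm (its y), top board 60 mm above the table, origin at the centre of its footprint on the table. Its row runs along its y through the middle: places at -80, 0 and +80 mm, two taken by jars and one vacant, in any order.
- vacant_spot (a point): Centre of the vacant place in the row, on the shelf's top surface (60 mm above the table), marked by a 64 mm square of thin bare paper. Its y axis runs along the row. The next places are 80 mm away, with 30 mm free between jars, so close and open the fingers across the row (along this point's x).
- row_jar_a_center (a point): First of the two loose jars already standing on the low shelf: same shape and size as jar_center's jar (50 mm diameter, 95 mm tall). The point is at its middle, 47.5 mm above its underside. Leave it where it is.
- row_jar_b_center (a point): Second of the two loose jars already standing on the low shelf: same shape and size as jar_center's jar (50 mm diameter, 95 mm tall). The point is at its middle, 47.5 mm above its underside. Leave it where it is.
- row_jar_a: The first row jar; origin at the centre of its underside.
- row_jar_b: The second row jar; origin at the centre of its underside.
- tin: Loose thing near the work, to be left where it is; upright tin, 72 mm diameter, 100 mm tall, origin at the centre of its underside.
- tape_roll: Loose thing near the work, to be left where it is; empty cardboard tape core lying flat, 90 mm diameter, 48 mm high, origin at the centre of its underside.
- price_block: Loose thing near the work, to be left where it is; plain wooden block, 50 x 90 x 30 mm, origin at the centre of its underside.

How it is judged:
By the outcome, as a careful person would: the job done as asked, in the order asked, and still so for the second after the job is handed in, while the arm keeps its last pose, push and grip.
It also fails if it takes over 59 s, if anything falls off the work surface, if the arm or the gripper's body presses on something with over 40 N, if the wrist force passes 120 N, or if a joint passes its speed limit or range.

## Working session

There is one attempt and no reset: what is moved stays moved. The work goes in short steps, Python scripts to look and compute and a tool call to move; the robot and the scene stay as the last step left them, time stands still between calls to the robot, and variables do not carry over. Pictures are saved under pics/ and viewed, and the job is handed in when it is done.

Besides the shell and the picture viewer there is one more tool, called after "Call:" by a JSON object that holds its "api" and its "payload", one argument or row to a line. move_arm: Moves the arm, as the interface text tells. Its arguments: {"type":"object","properties":{"targets":{"type":"string"},"grip":{"type":"number"},"newtons":{"type":"number"}},"required":["targets"]}

```bash
ls; mkdir -p pics
python3 - <<'E'
from station import telemetry, capture, calibration, order
import cv2, numpy as np
print(telemetry.observe())
for n in ["scene","side","wrist"]:
    p,d=capture(n); np.savez(f"pics/{n}0.npz",p=p,d=d)
    cv2.imwrite(f"pics/{n}0.png",p[:,:,::-1]); c=calibration(n)
    for k in c: print(n,k,np.round(c[k],3).tolist())
E
```

```text
pics
{'t': 0.0, 'q': array([-1.05388667e+00,  3.59374966e-01,  1.10563512e-02, -3.29843747e-04,
       -1.22409692e+00, -2.88088113e-01]), 'qvel': array([-0.00236403,  0.00138324, -0.00049094,  0.00013745, -0.00033335,
       -0.00057388]), 'joint_torque': array([ 1.51833243e-03, -5.83327138e+01,  2.93426174e+01,  6.93653047e+00,
       -5.69499374e-03, -2.82843914e-06]), 'tcp_pos': array([ 152.99922199, -657.06060723,  302.97385812]), 'tcp_rot': array([-1.74464391e-04, -1.14105497e-01,  9.93468296e-01,  8.05643244e-04]), 'ft_force': array([ 0.42000778, -1.21352723, -0.78498637]), 'ft_torque': array([0.02235068, 0.006553  , 0.02043805]), 'finger_gap': 0.9999343099083208}
scene camera_matrix [[365.577, 0.0, 254.769], [0.0, 365.577, 194.369], [0.0, 0.0, 1.0]]
scene pose [[0.129, 0.729, -0.672, 1332.403], [0.992, -0.102, 0.079, -93.069], [-0.011, -0.677, -0.736, 870.684], [0.0, 0.0, 0.0, 1.0]]
side camera_matrix [[446.301, 0.0, 261.6], [0.0, 446.301, 191.412], [0.0, 0.0, 1.0]]
side pose [[-0.998, -0.041, 0.056, 565.951], [-0.069, 0.471, -0.88, 1125.761], [0.01, -0.881, -0.472, 706.679], [0.0, 0.0, 0.0, 1.0]]
wrist camera_matrix [[320.857, 0.0, 255.88], [0.0, 320.857, 194.221], [0.0, 0.0, 1.0]]
wrist tool_from_camera [[-0.001, -0.961, -0.276, 70.9], [1.0, -0.001, -0.0, 0.695], [-0.0, -0.276, 0.961, -69.614], [0.0, 0.0, 0.0, 1.0]]
```

View pics/scene0.png

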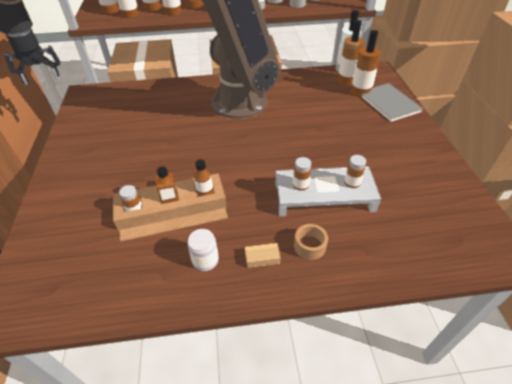

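View pics/side0.png

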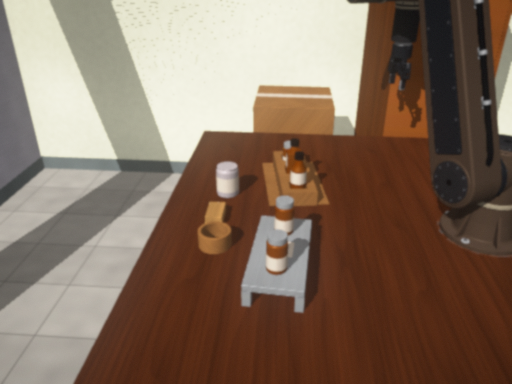

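View pics/wrist0.png

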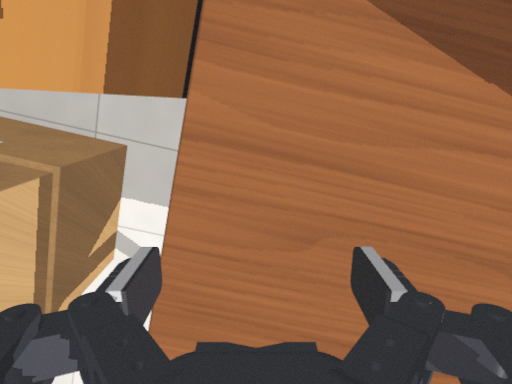

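Scene view: the tray is at (170,205), with the jar at its left end (130,198) and bottles at (167,185) and (204,178). The shelf is at (327,188), with its vacant place in the middle at (327,184). I'll enlarge these and measure with depth.

```bash
cat > h.py <<'E'
import numpy as np, cv2
from station import telemetry, capture, calibration
def cloud(d,c,T):
    K=c["camera_matrix"];v,u=np.mgrid[:d.shape[0],:d.shape[1]]
    P=np.stack([(u-K[0,2])/K[0,0]*d,(v-K[1,2])/K[1,1]*d,d],-1)
    return P@T[:3,:3].T+T[:3,3]
def ray(c,T,uv,z):
    K=c["camera_matrix"];uv=np.atleast_2d(uv).astype(float)
    r=np.c_[(uv[:,0]-K[0,2])/K[0,0],(uv[:,1]-K[1,2])/K[1,1],np.ones(len(uv))]@T[:3,:3].T
    o=T[:3,3];return o+r*((z-o[2])/r[:,2])[:,None]
E
python3 - <<'E'
from h import *
z=np.load("pics/scene0.npz");p,d=z["p"],z["d"]
a=cv2.resize(p[145:245,105:235],None,fx=6,fy=6,interpolation=cv2.INTER_CUBIC)
b=cv2.resize(p[145:265,265:385],None,fx=5,fy=5,interpolation=cv2.INTER_CUBIC)
cv2.imwrite("pics/zt.png",a[:,:,::-1]);cv2.imwrite("pics/zs.png",b[:,:,::-1])
c=calibration("scene");P=cloud(d,c,c["pose"])
for n,(u,v) in dict(table=(250,160),tray=(150,215),jarlid=(129,191),b1=(163,172),b2=(201,165),paper=(327,184),lidA=(303,163),lidB=(357,161),tin=(202,240),block=(262,252),tape=(311,232)).items(): print(n,np.round(P[v,u]),round(float(d[v,u])))
# height map top-view
X=P.reshape(-1,3);C=p.reshape(-1,3)
E
```

```text
table [372.   5.   1.] 1293
tray [ 610. -321.   36.] 1082
jarlid [ 567. -369.  102.] 1059
b1 [ 564. -261.  160.] 1026
b2 [ 547. -154.  158.] 1048
paper [581. 220.  61.] 1126
lidA [578. 137. 156.] 1052
lidB [592. 292. 157.] 1053
tin [ 766. -165.   98.] 944
block [779. -11.  30.] 998
tape [726. 139.  22.] 1051
```

View pics/zt.png

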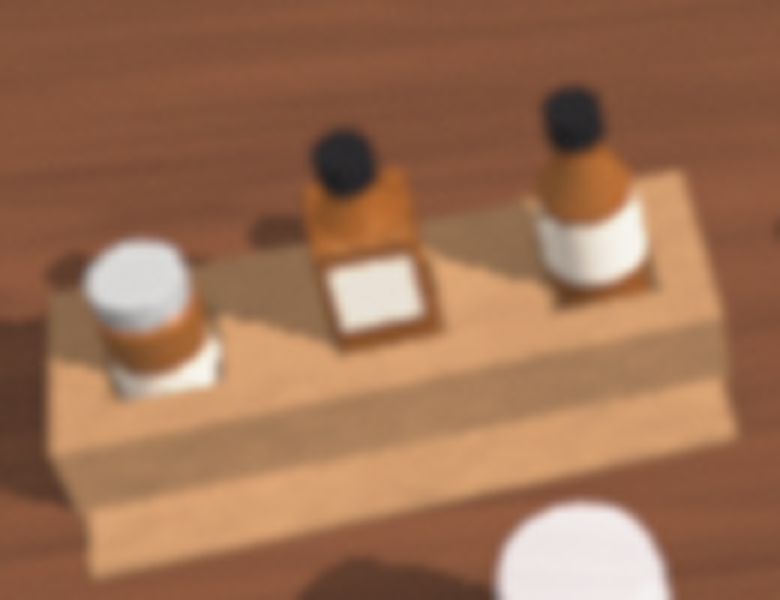

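View pics/zs.png

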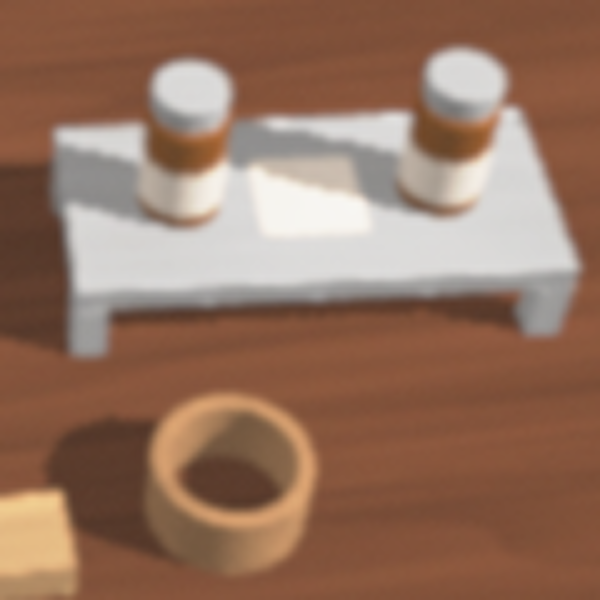

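The middle bottle (flat sides, label) is the square one, and the round one is at the right end. Next, poses from the depth cloud.

```bash
cat > m.py <<'E'
from h import *
c=calibration("scene");z=np.load("pics/scene0.npz");p,d=z["p"],z["d"]
P=cloud(d,c,c["pose"]);ok=d>0
def sel(x0,x1,y0,y1,z0,z1): return P[ok&(P[...,0]>x0)&(P[...,0]<x1)&(P[...,1]>y0)&(P[...,1]<y1)&(P[...,2]>z0)&(P[...,2]<z1)]
def rect(Q): return cv2.minAreaRect(Q[:,:2].astype(np.float32))
def circ(Q): return cv2.minEnclosingCircle(Q[:,:2].astype(np.float32))
Q=sel(450,680,-450,-60,42,54);print("tray",len(Q),rect(Q),np.median(Q[:,2]))
Q=sel(450,720,50,420,54,66);print("shelf",len(Q),rect(Q),np.median(Q[:,2]))
for n,b in dict(jar=(520,620,-430,-320,98,108),sq=(500,620,-310,-210,152,164),rd=(500,600,-200,-110,152,164),A=(520,640,100,180,150,162),B=(520,640,250,340,150,162),tin=(680,820,-220,-100,95,106)).items():
    Q=sel(*b);print(n,len(Q),np.round(Q.mean(0),1),circ(Q))
# paper: white pixels on shelf, ray
hsv=cv2.cvtColor(p,cv2.COLOR_RGB2HSV)
E
python3 m.py
python3 - <<'E'
import sys;sys.path.insert(0,'.')
from h import *
c=calibration("scene")
# zoom zs: px = 265+X/5 ; zt: 105+X/6,145+Y/6
S=lambda x,y:(265+x/5-.4,145+y/5-.4)
T=lambda x,y:(105+x/6-.4,145+y/6-.4)
pp=[S(248,165),S(352,158),S(370,232),S(265,238)]
R=ray(c,c["pose"],pp,60);print("paper",R.round(1).tolist(),R.mean(0).round(1))
for n,q,zz in [("A",S(192,84),155),("B",S(467,76),155),("jar",T(138,268),103),("sqcap",T(344,150),158),("rdcap",T(573,108),158)]: print(n,ray(c,c["pose"],[q],zz).round(1))
print("shelf corners",ray(c,c["pose"],[S(55,130),S(520,110),S(580,268),S(75,290)],60).round(1).tolist())
print("tray corners",ray(c,c["pose"],[T(50,295),T(685,173),T(722,322),T(50,455)],48).round(1).tolist())
E
```

```text
tray 2094 ((550.6095581054688, -267.254150390625), (115.25882720947266, 329.47662353515625), 7.40764856338501) 47.56843963750879
shelf 2644 ((580.4476318359375, 216.87062072753906), (300.6157531738281, 145.66908264160156), 85.10299682617188) 60.12187228922835
jar 148 [ 567.  -375.9  102.3] ((566.1885375976562, -376.9801025390625), 23.181154251098633)
sq 75 [ 551.9 -266.6  157. ] ((549.1476440429688, -266.2913513183594), 16.496644973754883)
rd 69 [ 536.7 -158.5  157.2] ((536.657958984375, -157.74554443359375), 16.48410987854004)
A 141 [575.4 136.4 154.7] ((574.5126342773438, 138.0055389404297), 23.64889144897461)
B 145 [588.  295.4 154.9] ((585.6137084960938, 295.86114501953125), 23.6828556060791)
tin 422 [ 765.6 -169.4   99.7] ((762.5855102539062, -169.1587371826172), 34.10765838623047)
paper [[547.5, 188.0, 60.0], [550.5, 254.1, 60.0], [613.9, 247.2, 60.0], [609.9, 183.2, 60.0]] [580.5 218.1  60. ]
A [[570.  138.8 155. ]]
B [[585.8 297.8 155. ]]
jar [[ 560.2 -373.7  103. ]]
sqcap [[ 550.6 -264.8  158. ]]
rdcap [[ 536.4 -156.5  158. ]]
shelf corners [[499.2, 73.5, 60.0], [522.9, 373.0, 60.0], [659.6, 362.0, 60.0], [635.2, 62.4, 60.0]]
tray corners [[518.1, -436.8, 48.0], [474.1, -107.9, 48.0], [584.7, -96.2, 48.0], [625.7, -422.9, 48.0]]
```

Call:
{"api": "move_arm", "payload": {
  "targets": "-0.97 0.375 0 0; -0.97 0.375 0 0; -0.97 0.375 0 0; -0.97 0.375 0 0; -0.97 0.375 0 0",
  "grip": -1,
  "newtons": 40
}}

```text
t: 0.65
tcp_pos: [326.1, -539.2, 303.7]
tcp_rot: [-0.0, -0.114, 0.993, 0.0]
ft_force: [1.6, -0.7, 0.3]
finger_gap: 0.997
```

Call:
{"api": "move_arm", "payload": {
  "targets": "-0.97 0.375 0 0; -0.97 0.375 0 0; -0.97 0.375 0 0; -0.97 0.375 0 0; -0.97 0.375 0 0"
}}

```text
t: 1.15
tcp_pos: [498.1, -422.0, 303.8]
tcp_rot: [-0.0, -0.114, 0.993, 0.0]
ft_force: [0.1, -0.7, 0.4]
finger_gap: 1.003
```

Call:
{"api": "move_arm", "payload": {
  "targets": "-0.97 0.375 0 0; -0.97 0.375 0 0; 0 0 0 -0.9; 0 0 0 -0.9; 0 0 0 -0.9"
}}

```text
t: 1.65
tcp_pos: [566.1, -375.9, 303.2]
tcp_rot: [-0.0, -0.301, 0.954, 0.0]
ft_force: [0.0, -1.4, -0.0]
finger_gap: 1.003
```

Call:
{"api": "move_arm", "payload": {
  "targets": "0 0 0 -0.98; 0 0 0 -0.98; 0 0 0 -0.98; 0 0 0 -0.98; 0 0 0 -0.98"
}}

```text
t: 2.15
tcp_pos: [565.6, -376.4, 303.5]
tcp_rot: [-0.0, -0.603, 0.797, 0.0]
ft_force: [0.5, -0.1, 0.5]
finger_gap: 0.998
```

Call:
{"api": "move_arm", "payload": {
  "targets": "0 0 0 -0.98; 0 0 0 -0.98; 0 0 0 -0.98; 0 0 0 0; 0 0 0 0"
}}

```text
t: 2.65
tcp_pos: [565.7, -376.4, 303.7]
tcp_rot: [0.0, 0.75, -0.661, -0.0]
ft_force: [0.5, -0.4, 0.3]
finger_gap: 1.001
```

```bash
cat >> h.py <<'E'
def Ttool():
    s=telemetry.observe();from scipy.spatial.transform import Rotation as R
    w=s["tcp_rot"];T=np.eye(4);T[:3,:3]=R.from_quat([w[1],w[2],w[3],w[0]]).as_matrix();T[:3,3]=s["tcp_pos"];return T,s
def wrist(name):
    T,s=Ttool();p,d=capture("wrist");c=calibration("wrist");W=T@c["tool_from_camera"]
    np.savez(f"pics/{name}.npz",p=p,d=d,W=W);cv2.imwrite(f"pics/{name}.png",p[:,:,::-1])
    ty=T[:3,1];print("t",round(s["t"],2),"tcp",s["tcp_pos"].round(1),"yawy",np.degrees(np.arctan2(ty[1],ty[0])).round(2),"tz",T[:3,2].round(3),"F",s["ft_force"].round(1),"gap",round(s["finger_gap"],3))
    return p,d,c,W,cloud(d,c,W),T
def scene(n,name):
    p,d=capture(n);c=calibration(n);np.savez(f"pics/{name}.npz",p=p,d=d);cv2.imwrite(f"pics/{name}.png",p[:,:,::-1]);return p,d,c,cloud(d,c,c["pose"])
E
python3 - <<'E'
from h import *
p,d,c,W,P,T=wrist("w1")
z=P[...,2];print(np.percentile(z,[1,50,99]))
def top(b,z0,z1):
    m=(z>z0)&(z<z1)&(P[...,0]>b[0])&(P[...,0]<b[1])&(P[...,1]>b[2])&(P[...,1]<b[3])&(d>0)
    Q=P[m];print(len(Q),Q.mean(0).round(1) if len(Q) else "",cv2.minEnclosingCircle(Q[:,:2].astype(np.float32)) if len(Q) else "")
top((520,620,-430,-320),98,108);top((500,620,-310,-210),152,164)
m=(z>44)&(z<52)&(d>0)&(P[...,1]<-60);print(cv2.minAreaRect(P[m][:,:2].astype(np.float32)))
E
```

```text
t 2.65 tcp [ 565.7 -376.4  303.7] yawy -172.8 tz [-0.  0. -1.] F [ 0.5 -0.4  0.3] gap 1.001
[ -1.92618553   0.37636022 321.84769781]
1985 [ 563.  -377.2  102.6] ((562.856201171875, -376.48077392578125), 22.403512954711914)
955 [ 548.5 -270.6  157.2] ((548.1014404296875, -268.2962951660156), 14.995284080505371)
((647.6455688476562, -284.9481506347656), (302.8629455566406, 268.3865661621094), 7.714151859283447)
```

View pics/w1.png

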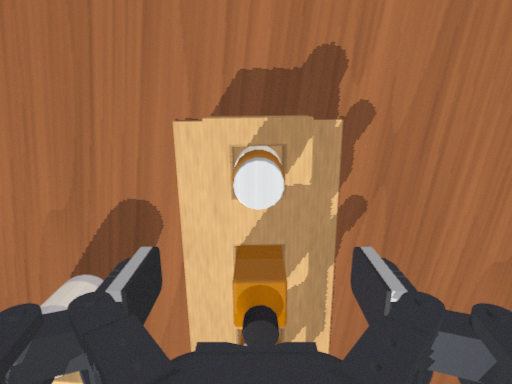

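Wrist view: the jar lid is centred at (259,183), in line with the open fingers, and the square bottle is behind it at (260,285). The two views agree within 3 mm, so I'm descending over the jar.

Call:
{"api": "move_arm", "payload": {
  "targets": "0 0.05 1 -0.06; 0 0 1 0; 0 0 1 0; 0 0 0.8 0; 0 0 0.4 0"
}}

```text
t: 3.2
tcp_pos: [562.2, -376.1, 132.3]
tcp_rot: [0.001, 0.753, -0.658, -0.002]
ft_force: [-0.1, -1.0, -0.9]
finger_gap: 1.001
```

Call:
{"api": "move_arm", "payload": {
  "targets": "0 0 0.24 0; 0 0 0 0; 0 0 0 0"
}}

```text
t: 3.5
tcp_pos: [564.3, -377.0, 127.3]
tcp_rot: [-0.0, 0.754, -0.657, 0.001]
ft_force: [-0.7, 0.8, 0.2]
finger_gap: 0.997
```

Run:
```python
from h import *
wrist("w2");p,d,c,P=scene("scene","s2")
cv2.imwrite("pics/s2z.png",cv2.resize(p[120:270,80:260],None,fx=4,fy=4)[:,:,::-1])
```

```text
t 3.5 tcp [ 564.3 -377.   127.3] yawy -172.13 tz [ 0.001 -0.001 -1.   ] F [-0.7  0.8  0.2] gap 0.997
```

View pics/w2.png

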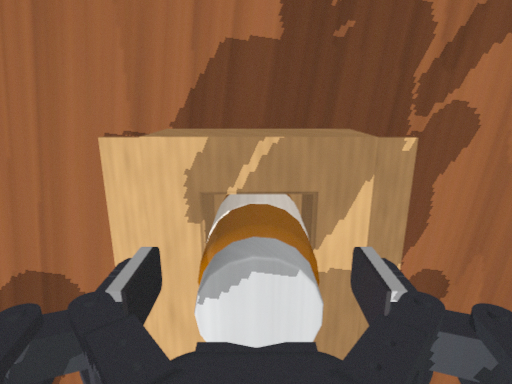

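View pics/s2z.png

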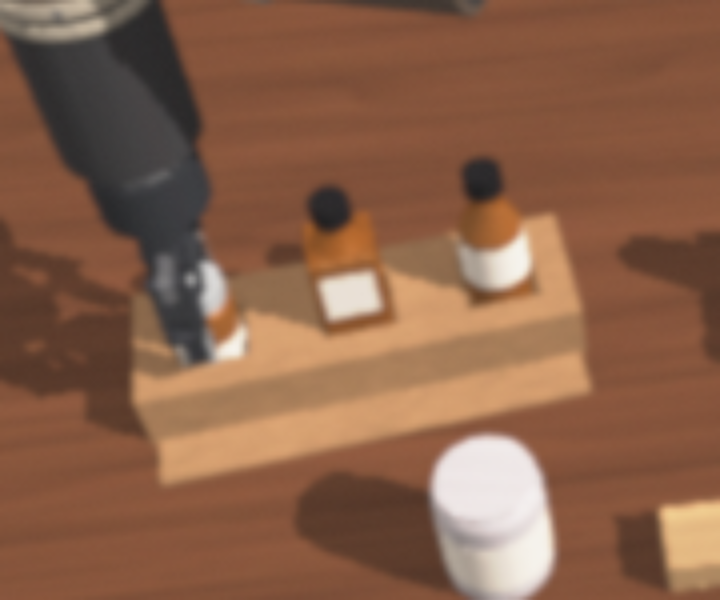

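The jar (lid at x 196–323) sits centred between the fingers, so I'm closing.

Call:
{"api": "move_arm", "payload": {
  "targets": "0 0 0 0; 0 0 0 0; 0 0 0 0; 0 0 0 0; 0 0 0 0",
  "grip": 1,
  "newtons": 50
}}

```text
t: 4.1
tcp_pos: [563.8, -376.9, 127.3]
tcp_rot: [0.0, 0.754, -0.657, 0.0]
ft_force: [-1.7, 1.2, 5.4]
finger_gap: 0.573
```

Call:
{"api": "move_arm", "payload": {
  "targets": "0 0 0 0; 0 0 0 0; 0 0 0 0; 0 0 0 0; 0 0 0 0"
}}

```text
t: 4.6
tcp_pos: [563.9, -376.9, 127.4]
tcp_rot: [-0.0, 0.754, -0.657, 0.0]
ft_force: [-1.3, 0.2, 6.3]
finger_gap: 0.569
```

Call:
{"api": "move_arm", "payload": {
  "targets": "0 0 -0.2 0; 0 0 -0.4 0; 0 0 -0.7 0; 0 0 -0.9 0; 0 0 -0.9 0"
}}

```text
t: 5.1
tcp_pos: [563.3, -376.4, 251.1]
tcp_rot: [0.0, 0.754, -0.657, -0.001]
ft_force: [0.8, -0.3, -2.5]
finger_gap: 0.565
```

Call:
{"api": "move_arm", "payload": {
  "targets": "0 0 -0.8 0; 0 0 -0.6 0; 0 0 -0.2 0; 0 0 0 0; 0 0 0 0"
}}

```text
t: 5.6
tcp_pos: [563.2, -376.3, 312.5]
tcp_rot: [0.0, 0.754, -0.657, -0.001]
ft_force: [-0.4, 0.8, -4.0]
finger_gap: 0.568
```

Run:
```python
from h import *
p,d,c,W,P,T=wrist("w3")
z=P[...,2]
from numpy import *
m=(z>40)&(z<52)&(d>0)&(P[...,1]<-80)&(P[...,1]>-450)&(P[...,0]>460)&(P[...,0]<640)
print(cv2.minAreaRect(P[m][:,:2].astype(float32)))
g=array([580.2,217.2,0]);dl=g-T[:3,3];t=T[:3,:3].T@dl;print("tool shift mm",t.round(1),"rows",(t/40).round(2))
```

```text
t 5.6 tcp [ 563.2 -376.3  312.5] yawy -172.11 tz [-0.002  0.001 -1.   ] F [-0.4  0.8 -4. ] gap 0.568
((561.69287109375, -367.8424377441406), (110.43461608886719, 126.08122253417969), 7.828970432281494)
tool shift mm [-585.   -98.9  313.4] rows [-14.63  -2.47   7.83]
```

View pics/w3.png

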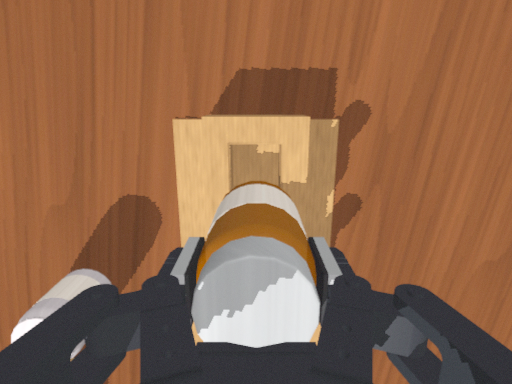

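The jar is held straight and is clear of the tray. Now carrying it to above the vacant place.

Call:
{"api": "move_arm", "payload": {
  "targets": "-0.5 -0.08 0 0; -0.975 -0.165 0 0; -0.975 -0.165 0 0; -0.975 -0.165 0 0; -0.975 -0.165 0 0"
}}

```text
t: 6.15
tcp_pos: [568.2, -196.8, 312.4]
tcp_rot: [0.001, 0.754, -0.657, -0.001]
ft_force: [1.8, -0.8, -2.4]
finger_gap: 0.573
```

Call:
{"api": "move_arm", "payload": {
  "targets": "-0.975 -0.165 0 0; -0.975 -0.165 0 0; -0.975 -0.165 0 0; -0.975 -0.165 0 0; -0.975 -0.165 0 0"
}}

```text
t: 6.65
tcp_pos: [574.0, 0.9, 312.7]
tcp_rot: [0.001, 0.754, -0.657, -0.001]
ft_force: [0.4, 0.3, -2.3]
finger_gap: 0.569
```

Call:
{"api": "move_arm", "payload": {
  "targets": "-0.975 -0.165 0 0; -0.975 -0.165 0 0; -0.975 -0.165 0 0; -0.975 -0.165 0 0; -0.9 -0.15 0 0"
}}

```text
t: 7.15
tcp_pos: [579.7, 195.6, 312.5]
tcp_rot: [0.001, 0.754, -0.657, -0.0]
ft_force: [1.0, -0.4, -2.5]
finger_gap: 0.569
```

Call:
{"api": "move_arm", "payload": {
  "targets": "-0.55 -0.09 0 0; 0 0 0 0.8; 0 0 0 0.76; 0 0 0 0; 0 0 0 0"
}}

```text
t: 7.65
tcp_pos: [580.7, 215.9, 313.4]
tcp_rot: [-0.001, -0.679, 0.734, 0.0]
ft_force: [-0.3, 0.5, -2.5]
finger_gap: 0.567
```

Run:
```python
from h import *
p,d,c,W,P,T=wrist("w4")
z=P[...,2]
Q=P[(z>55)&(z<65)&(d>0)&(P[...,1]>40)&(P[...,1]<400)&(P[...,0]>480)&(P[...,0]<700)]
print("shelf",cv2.minAreaRect(Q[:,:2].astype(np.float32)),np.median(Q[:,2]))
for y0,y1 in((90,180),(255,345)):
    Q=P[(z>150)&(z<160)&(d>0)&(P[...,1]>y0)&(P[...,1]<y1)&(P[...,0]>530)&(P[...,0]<630)]
    if len(Q)>10: print(len(Q),Q.mean(0),cv2.minEnclosingCircle(Q[:,:2].astype(np.float32)))
```

```text
t 7.65 tcp [580.7 215.9 313.4] yawy 175.58 tz [-0.001 -0.001 -1.   ] F [-0.3  0.5 -2.5] gap 0.567
shelf ((574.575927734375, 178.773193359375), (223.73443603515625, 140.29318237304688), 85.33384704589844) 59.72779982816354
3517 [571.16491214 136.86479868 154.62504984] ((571.1241455078125, 137.27818298339844), 22.383872985839844)
```

View pics/w4.png

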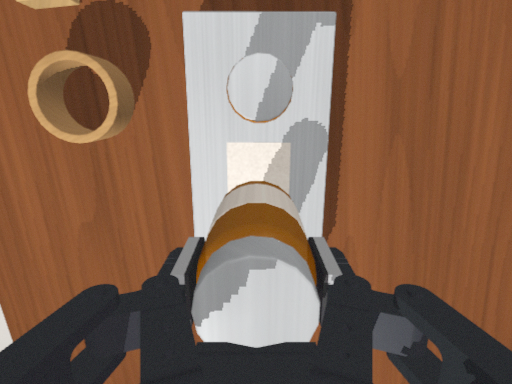

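The wrist view shows the paper's far edge at row 142 (columns 227–291) and row jar A's lid at (260,88). I'll cross-check the vacant spot from the paper and find the jar's centre in the hand.

Run:
```python
from h import *
f=np.load("pics/w4.npz");p,d,W=f["p"],f["d"],f["W"];c=calibration("wrist");P=cloud(d,c,W)
R=ray(c,W,[(227,142.5),(291,142.5)],60);print(R)
u=np.array([np.sin(np.radians(4.6)),np.cos(np.radians(4.6))]);print("spot from paper",R[:,:2].mean(0)+u*32*np.sign(0+1), "angle",np.degrees(np.arctan2(R[1,1]-R[0,1],R[1,0]-R[0,0])))
z=P[...,2];Q=P[(d>0)&(z>282)&(z<292)&(abs(P[...,0]-580)<40)&(abs(P[...,1]-216)<40)]
print(len(Q),np.median(Q[:,2]) if len(Q) else 0, Q.min(0),Q.max(0))
# fit circle r=22.5 to boundary of lid: hull points
from scipy.optimize import least_squares
h=cv2.convexHull(Q[:,:2].astype(np.float32))[:,0]
h=h[h[:,1]<216+5]
r=least_squares(lambda a:np.hypot(h[:,0]-a[0],h[:,1]-a[1])-22.5,[580,216],loss="soft_l1");print(r.x,len(h))
```

```text
[[605.90891112 182.91772974  60.        ]
 [542.01883128 187.93423915  60.        ]]
spot from paper [576.53023678 217.32290856] angle 175.5104715749962
11591 288.6843946716175 [540.08812265 193.16964734 282.01019478] [619.99853032 230.10178959 291.99404718]
[569.21134503 211.46564432] 22
```

Run:
```python
from h import *
f=np.load("pics/w4.npz");p,d,W=f["p"],f["d"],f["W"];c=calibration("wrist");P=cloud(d,c,W)
z=P[...,2];m=(d>0)&(z>286)&(z<291)&(abs(P[...,0]-580)<26)&(abs(P[...,1]-216)<40)
v,u=np.nonzero(m);Q=P[m];print(len(Q),Q[:,:2].min(0),Q[:,:2].max(0),u.min(),u.max(),v.min(),v.max(),np.median(Q[:,2]))
from scipy.optimize import least_squares
h=[]
for cc in range(205,312,3):
    k=np.nonzero(m[:,cc])[0]
    if len(k): h.append(P[k[0],cc,:2])
h=np.array(h)
r=least_squares(lambda a:np.hypot(h[:,0]-a[0],h[:,1]-a[1])-22.5,[580,216],loss="soft_l1");print(r.x,np.abs(r.fun).mean())
```

```text
9908 [554.19070814 193.29250052] [605.95026333 230.10178959] 173 332 251 347 288.72208654527776
[580.16945161 216.25256837] 0.17297599784823436
```

Call:
{"api": "move_arm", "payload": {
  "targets": "-0.01 0.05 0.6 0; 0 0 0.8 0; 0 0 0.8 0; 0 0 0.6 0; 0 0 0 0"
}}

```text
t: 8.2
tcp_pos: [577.2, 215.4, 198.5]
tcp_rot: [-0.003, -0.679, 0.735, 0.001]
ft_force: [0.0, 0.2, -2.6]
finger_gap: 0.565
```

Run:
```python
from h import *
p,d,c,W,P,T=wrist("w5")
z=P[...,2]
Q=P[(z>150)&(z<160)&(d>0)&(P[...,1]>90)&(P[...,1]<165)&(P[...,0]>530)&(P[...,0]<630)]
if len(Q)>10: print(len(Q),Q.mean(0),cv2.minEnclosingCircle(Q[:,:2].astype(np.float32)))
p,d,c,P=scene("scene","s5");z=P[...,2]
cv2.imwrite("pics/s5z.png",cv2.resize(p[110:240,250:400],None,fx=4,fy=4)[:,:,::-1])
p,d,c,P=scene("side","d5")
cv2.imwrite("pics/d5z.png",cv2.resize(p[130:320,220:340],None,fx=3,fy=3)[:,:,::-1])
```

```text
t 8.2 tcp [577.2 215.4 198.5] yawy 175.47 tz [-0.006 -0.004 -1.   ] F [ 0.   0.2 -2.6] gap 0.565
14465 [571.00924072 136.36254991 154.60271564] ((571.1085815429688, 137.03871154785156), 22.532201766967773)
```

View pics/w5.png

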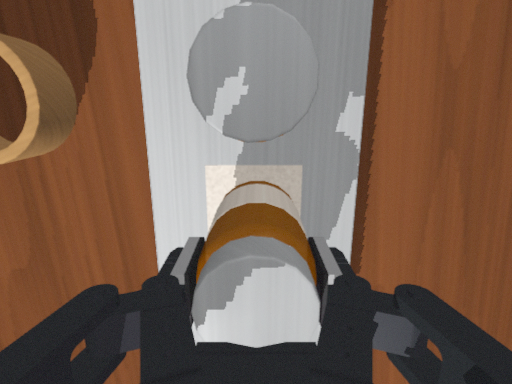

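View pics/s5z.png

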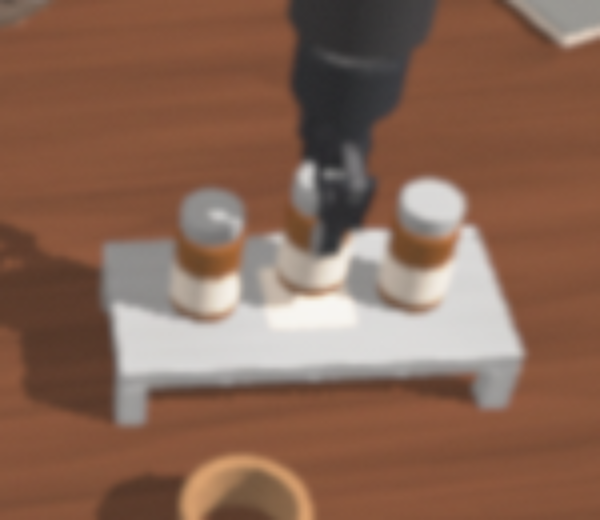

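View pics/d5z.png

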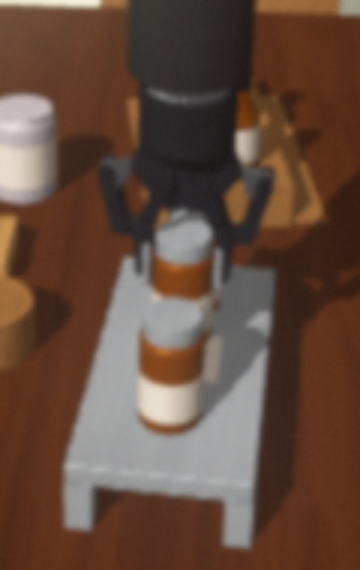

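Call:
{"api": "move_arm", "payload": {
  "targets": "0 -0.03 0.1 0; 0 0 0 0; 0 0 0 0"
}}

```text
t: 8.65
tcp_pos: [580.3, 216.8, 199.0]
tcp_rot: [0.001, -0.678, 0.735, -0.0]
ft_force: [0.7, 0.4, -2.7]
finger_gap: 0.568
```

```bash
cat > fit.py <<'E'
from h import *
from scipy.optimize import least_squares
def lidfit(P,d,m,rad=22.5,front=True):
    h=[]
    for cc in range(m.shape[1]):
        k=np.nonzero(m[:,cc])[0]
        if len(k)>3: h.append(P[k[0],cc,:2])
    h=np.array(h);g=h.mean(0)
    r=least_squares(lambda a:np.hypot(h[:,0]-a[0],h[:,1]-a[1])-rad,g+[0,20],loss="soft_l1");return r.x,np.abs(r.fun).mean()
E
python3 - <<'E'
from fit import *
p,d,c,W,P,T=wrist("w6");z=P[...,2]
tl=(P-T[:3,3])@T[:3,:3]   # tool coords
from numpy import *
m=(d>0)&(abs(tl[...,2]-25)<2.5)&(abs(tl[...,1])<23.5)&(abs(tl[...,0])<26)
print("hand jar tool",lidfit(tl,d,m,22.5))   # may flip
a=(d>0)&(z>150)&(z<160)&(tl[...,0]>40)&(tl[...,0]<120)&(abs(tl[...,1])<40)
print("A tool",tl[a].mean(0),cv2.minEnclosingCircle(tl[a][:,:2].astype(float32)))
# paper colour
hsv=cv2.cvtColor(p,cv2.COLOR_RGB2HSV);row=p[172].astype(int);print([(i,tuple(row[i])) for i in range(196,312,4)])
E
```

```text
t 8.65 tcp [580.3 216.8 199. ] yawy 175.44 tz [ 0.001  0.001 -1.   ] F [ 0.7  0.4 -2.7] gap 0.568
hand jar tool (array([39.72840885,  0.46422024]), np.float64(5.55986667400277))
A tool [80.7483839   2.92358775 44.34833007] ((80.15473175048828, 3.0137548446655273), 22.475589752197266)
[(196, (np.int64(204), np.int64(206), np.int64(206))), (200, (np.int64(204), np.int64(205), np.int64(207))), (204, (np.int64(200), np.int64(202), np.int64(203))), (208, (np.int64(199), np.int64(200), np.int64(201))), (212, (np.int64(241), np.int64(231), np.int64(222))), (216, (np.int64(240), np.int64(231), np.int64(220))), (220, (np.int64(242), np.int64(234), np.int64(224))), (224, (np.int64(238), np.int64(229), np.int64(219))), (228, (np.int64(235), np.int64(226), np.int64(216))), (232, (np.int64(237), np.int64(228), np.int64(218))), (236, (np.int64(209), np.int64(201), np.int64(190))), (240, (np.int64(176), np.int64(167), np.int64(158))), (244, (np.int64(181), np.int64(173), np.int64(163))), (248, (np.int64(177), np.int64(167), np.int64(157))), (252, (np.int64(179), np.int64(171), np.int64(161))), (256, (np.int64(179), np.int64(171), np.int64(160))), (260, (np.int64(177), np.int64(168), np.int64(159))), (264, (np.int64(181), np.int64(173), np.int64(163))), (268, (np.int64(179), np.int64(170), np.int64(161))), (272, (np.int64(176), np.int64(166), np.int64(157))), (276, (np.int64(176), np.int64(168), np.int64(159))), (280, (np.int64(182), np.int64(172), np.int64(161))), (284, (np.int64(179), np.int64(170), np.int64(160))), (288, (np.int64(183), np.int64(174), np.int64(164))), (292, (np.int64(177), np.int64(169), np.int64(160))), (296, (np.int64(178), np.int64(170), np.int64(159))), (300, (np.int64(183), np.int64(176), np.int64(166))), (304, (np.int64(181), np.int64(174), np.int64(163))), (308, (np.int64(152), np.int64(151), np.int64(147)))]
```

Run:
```python
from fit import *
f=np.load("pics/w6.npz");p,d,W=f["p"],f["d"],f["W"];c=calibration("wrist");P=cloud(d,c,W);T,s=Ttool();tl=(P-T[:3,3])@T[:3,:3]
m=(d>0)&(abs(tl[...,2]-25)<2.5)&(abs(tl[...,1])<23.5)&(abs(tl[...,0])<26)
h=[]
for cc in range(205,312,2):
    k=np.nonzero(m[:,cc])[0]
    if len(k)>3:h.append(tl[k[0],cc,:2])
h=np.array(h)
r=least_squares(lambda a:np.hypot(h[:,0]-a[0],h[:,1]-a[1])-22.5,[0,0],loss="soft_l1");print("hand",r.x,np.abs(r.fun).mean())
for n in("scene","side"):
    p,d,c,P=scene(n,n+"6");z=P[...,2]
    for nm,(y0,y1,z0,z1) in dict(A=(110,165,151,159),B=(265,325,151,159),H=(190,245,165,182)).items():
        mm=(d>0)&(z>z0)&(z<z1)&(P[...,1]>y0)&(P[...,1]<y1)&(P[...,0]>545)&(P[...,0]<615)&(p.min(-1)>90)
        Q=P[mm]
        if len(Q)>20: v,u=np.nonzero(mm);print(n,nm,len(Q),Q.mean(0).round(1),"x",Q[:,0].min().round(1),Q[:,0].max().round(1),"y",Q[:,1].min().round(1),Q[:,1].max().round(1),"u",u.min(),u.max(),"v",v.min(),v.max())
    v0,u0=(110,250) if n=="scene" else (150,240)
    cv2.imwrite(f"pics/{n}6z.png",cv2.resize(p[v0:v0+120,u0:u0+130],None,fx=5,fy=5,interpolation=cv2.INTER_CUBIC)[:,:,::-1])
```

```text
hand [-0.41536992  0.5242906 ] 0.14935624949822923
scene A 140 [575.5 136.4 154.8] x 552.5 597.2 y 114.2 158.8 u 295 310 v 158 168
scene B 143 [587.5 295.5 154.9] x 563.8 609.5 y 273.2 317.8 u 350 365 v 155 166
scene H 58 [582.1 204.  172.7] x 551.2 606.6 y 194.4 229.8 u 323 335 v 151 163
side B 206 [583.6 299.8 154.9] x 561.3 605.9 y 272.7 321.5 u 267 287 v 229 241
side H 200 [579.6 223.7 173.1] x 551.3 610.0 y 194.8 242.1 u 267 292 v 204 217
```

View pics/side6z.png

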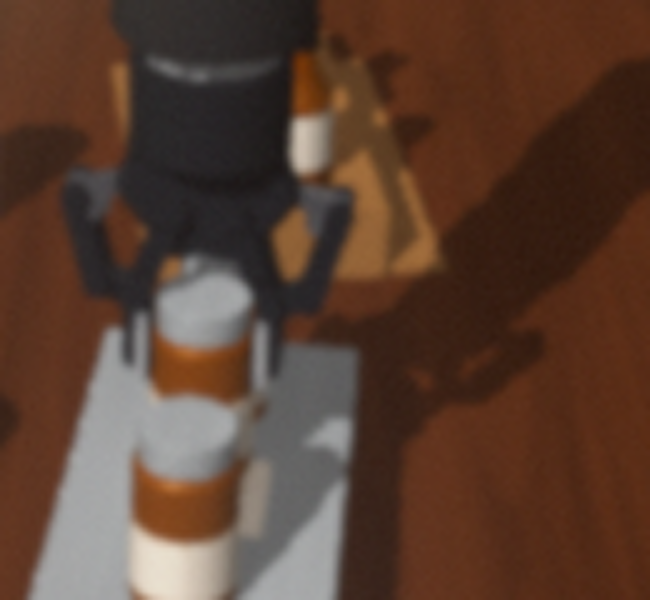

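Run:
```python
from h import *
c=calibration("side")
print("hand,B in side:",ray(c,c["pose"],[(280.8,209.6)],174).round(1),ray(c,c["pose"],[(277.4,234.6)],155).round(1))
f=np.load("pics/side0.npz");p,d=f["p"],f["d"];P=cloud(d,c,c["pose"]);z=P[...,2]
for y0,y1 in((100,175),(260,335)):
    m=(d>0)&(z>151)&(z<159)&(P[...,1]>y0)&(P[...,1]<y1)&(P[...,0]>530)&(P[...,0]<630);Q=P[m]
    print(len(Q),Q.mean(0).round(1),cv2.minEnclosingCircle(Q[:,:2].astype(np.float32)))
m=(d>0)&(abs(z-60)<4)&(P[...,1]>40)&(P[...,1]<400)&(P[...,0]>480)&(P[...,0]<700);print(cv2.minAreaRect(P[m][:,:2].astype(np.float32)))
```

```text
hand,B in side: [[578.  220.4 174. ]] [[582.6 297.9 155. ]]
137 [570.9 140.6 155. ] ((570.5537719726562, 137.90347290039062), 23.30976676940918)
201 [583.6 299.6 154.9] ((584.596435546875, 297.814208984375), 23.595272064208984)
((577.2987060546875, 217.60740661621094), (304.92376708984375, 140.23558044433594), 85.50878143310547)
```

Call:
{"api": "move_arm", "payload": {
  "targets": "0.01 0.05 0.2 0; 0 0 0.15 0; 0 0 0.05 0; 0 0 0.03 0; 0 0 0 0"
}}

```text
t: 9.3
tcp_pos: [578.1, 216.5, 180.8]
tcp_rot: [-0.0, -0.678, 0.735, -0.0]
ft_force: [-0.7, 0.8, -2.4]
finger_gap: 0.567
```

Call:
{"api": "move_arm", "payload": {
  "targets": "0 0 0.02 0; 0 0 0.02 0; 0 0 0 0; 0 0 0 0"
}}

```text
t: 9.7
tcp_pos: [578.1, 216.5, 179.6]
tcp_rot: [0.0, -0.678, 0.735, -0.0]
ft_force: [0.8, -0.1, -2.7]
finger_gap: 0.566
```

Call:
{"api": "move_arm", "payload": {
  "targets": "0 0 0.02 0; 0 0 0 0; 0 0 0 0"
}}

```text
t: 10.0
tcp_pos: [578.2, 216.6, 179.4]
tcp_rot: [0.0, -0.678, 0.735, -0.0]
ft_force: [-3.5, 0.5, 5.8]
finger_gap: 0.57
```

```bash
cat > chk.py <<'E'
from fit import *
import sys
n=sys.argv[1]
p,d,c,W,P,T=wrist("w"+n);z=P[...,2];tl=(P-T[:3,3])@T[:3,:3]
m=(d>0)&(abs(tl[...,2]-25)<2.5)&(abs(tl[...,1])<23.5)&(abs(tl[...,0])<26)
h=[]
for cc in range(205,312,2):
    k=np.nonzero(m[:,cc])[0]
    if len(k)>3:h.append(tl[k[0],cc,:2])
if len(h)>10:
    h=np.array(h)
    r=least_squares(lambda a:np.hypot(h[:,0]-a[0],h[:,1]-a[1])-22.5,[0,0],loss="soft_l1");print("hand",r.x.round(2),np.abs(r.fun).mean())
a=(d>0)&(z>150)&(z<160)&(tl[...,0]>50)&(tl[...,0]<120)&(abs(tl[...,1])<40);print("A tool",tl[a].mean(0).round(2),cv2.minEnclosingCircle(tl[a][:,:2].astype(np.float32)))
E
python3 chk.py 7
```

```text
t 10.0 tcp [578.2 216.6 179.4] yawy 175.44 tz [ 0.001  0.    -1.   ] F [-3.5  0.5  5.8] gap 0.57
hand [-0.49  0.61] 0.2075551225019484
A tool [78.78  0.81 24.73] ((79.64445495605469, 0.8380285501480103), 22.522327423095703)
```

The jar has touched down (force +6 N). It is 80.1 mm from row jar A with 0.2 mm of sideways offset, so I'm releasing it.

Call:
{"api": "move_arm", "payload": {
  "targets": "0 0 0 0; 0 0 0 0; 0 0 0 0; 0 0 0 0; 0 0 0 0",
  "grip": -1
}}

```text
t: 10.55
tcp_pos: [578.2, 216.5, 178.6]
tcp_rot: [-0.0, -0.678, 0.735, -0.0]
ft_force: [-0.6, 0.0, -0.1]
finger_gap: 0.997
```

Call:
{"api": "move_arm", "payload": {
  "targets": "0 0 -0.2 0; 0 0 -0.6 0; 0 0 -0.9 0; 0 0 -1 0; 0 0 -0.7 0"
}}

```text
t: 11.05
tcp_pos: [578.6, 216.6, 318.4]
tcp_rot: [0.002, -0.678, 0.735, -0.001]
ft_force: [0.6, 0.7, 0.2]
finger_gap: 1.001
```

Call:
{"api": "move_arm", "payload": {
  "targets": "0.5 0 -0.2 0; 0.9 0 0 0; 1 0 0 0; 1 0 0 0; 0 0 0 0"
}}

```text
t: 11.55
tcp_pos: [566.1, 76.8, 323.0]
tcp_rot: [-0.0, -0.677, 0.736, 0.0]
ft_force: [-0.5, 0.9, 0.9]
finger_gap: 1.001
```

```bash
cat > lids.py <<'E'
from fit import *
import sys
def rep(P,d,nm):
    z=P[...,2];C=[]
    for y0,y1 in((98,178),(180,257),(258,336)):
        Q=P[(d>0)&(z>150.5)&(z<160)&(P[...,1]>y0)&(P[...,1]<y1)&(P[...,0]>535)&(P[...,0]<625)]
        if len(Q)>30: k=cv2.minEnclosingCircle(Q[:,:2].astype(np.float32));C.append((round(k[0][0],1),round(k[0][1],1),round(k[1],1),len(Q)));
    print(nm,C)
    if len(C)==3:
        a,h,b=[np.array(x[:2]) for x in C];print(" spacing",np.linalg.norm(h-a),np.linalg.norm(b-h),"offline",np.cross(b-a,h-a)/np.linalg.norm(b-a))
n=sys.argv[1]
p,d,c,W,P,T=wrist("w"+n);rep(P,d,"wrist")
for s in("scene","side"):
    p,d,c,P=scene(s,s+n);rep(P,d,s)
E
python3 lids.py 8 2>/dev/null
```

```text
t 11.55 tcp [566.1  76.8 323. ] yawy 175.24 tz [-0. -0. -1.] F [-0.5  0.9  0.9] gap 1.001
wrist [(571.3, 137.0, 22.6, 2109), (577.0, 213.8, 22.1, 885)]
scene [(574.4, 137.5, 23.3, 139), (579.3, 216.5, 24.2, 140), (587.6, 295.8, 24.4, 142)]
 spacing 79.15181615098923 79.73318004444576 offline 1.681655769258195
side [(571.5, 139.3, 23.4, 142), (576.7, 217.8, 24.0, 171), (582.9, 298.2, 24.8, 204)]
 spacing 78.67204077688592 80.63870038635292 offline 0.4307368287689259
```

View pics/w8.png

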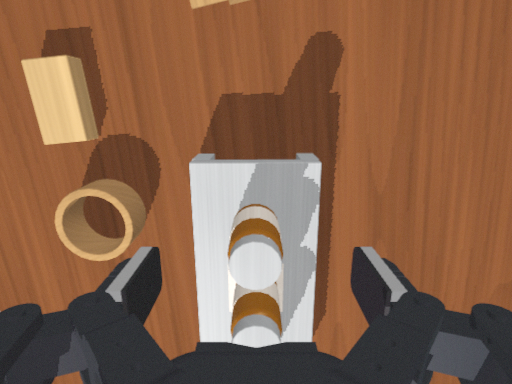

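View pics/scene8.png

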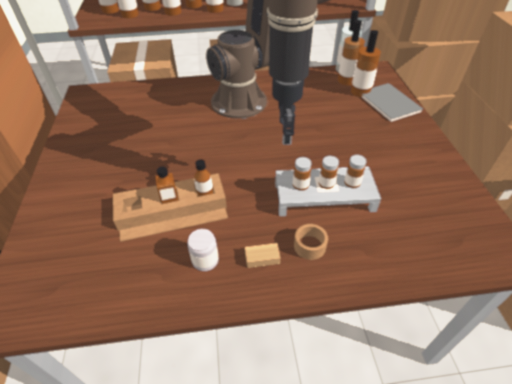

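Jar placing confirmed: spacings are about 79–80 mm and it is 0.4–1.7 mm off the line. The other jars stand at the same coordinates as before. Now the bottle.

Run:
```python
from h import *
T,s=Ttool();print((T[:3,:3].T@(np.array([549,-267.6,s["tcp_pos"][2]])-T[:3,3])/40).round(3))
```

```text
[ 8.707e+00 -2.510e-01 -2.000e-03]
```

Call:
{"api": "move_arm", "payload": {
  "targets": "0.6 -0.02 0 0; 1 -0.03 0 0; 1 -0.03 0 0; 1 -0.03 0 0; 1 -0.03 0 0"
}}

```text
t: 12.2
tcp_pos: [558.2, -103.4, 322.6]
tcp_rot: [-0.0, -0.679, 0.734, 0.0]
ft_force: [0.4, -0.3, -0.1]
finger_gap: 1.001
```

Call:
{"api": "move_arm", "payload": {
  "targets": "1 -0.03 0 0; 1 -0.03 0 0; 1 -0.03 0 0; 0.8 -0.02 0 0; 0.3 0 0 0"
}}

```text
t: 12.7
tcp_pos: [549.6, -268.5, 322.0]
tcp_rot: [-0.0, -0.678, 0.735, 0.0]
ft_force: [-0.7, 0.5, -0.2]
finger_gap: 0.998
```

Call:
{"api": "move_arm", "payload": {
  "targets": "0 0 0 -0.8; 0 0 0 -0.76; 0 0 0 0; 0 0 0 0"
}}

```text
t: 13.1
tcp_pos: [549.9, -266.0, 322.6]
tcp_rot: [0.0, 0.754, -0.657, -0.0]
ft_force: [-0.1, -0.9, -0.9]
finger_gap: 1.003
```

Run:
```python
from h import *
p,d,c,W,P,T=wrist("w9");z=P[...,2];tl=(P-T[:3,3])@T[:3,:3]
Q=P[(d>0)&(z>151)&(z<163)&(abs(P[...,0]-549)<30)&(abs(P[...,1]+267)<30)];print(len(Q),Q[:,2].mean() if len(Q) else 0,cv2.minEnclosingCircle(Q[:,:2].astype(np.float32)) if len(Q) else "")
m=(d>0)&(z>44)&(z<52)&(P[...,1]<-200)&(P[...,1]>-460)&(P[...,0]>460)&(P[...,0]<640)
print(cv2.minAreaRect(P[m][:,:2].astype(np.float32)))
print("tool frame tray min/max x",tl[m].min(0).round(1),tl[m].max(0).round(1))
```

```text
t 13.1 tcp [ 549.9 -266.   322.6] yawy -172.21 tz [-0.  0. -1.] F [-0.1 -0.9 -0.9] gap 1.003
1179 157.49365423547232 ((547.7365112304688, -267.504638671875), 15.00344181060791)
((553.7208862304688, -310.4068908691406), (110.46080780029297, 237.2478790283203), 7.8009467124938965)
tool frame tray min/max x [-74.1 -53.1 272. ] [163.2  57.4 278.5]
```

View pics/w9.png

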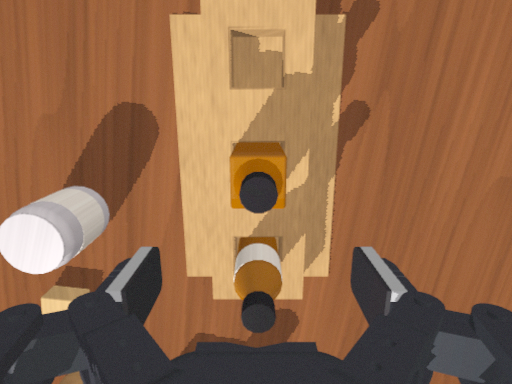

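The cap is at (258,192), centred between the fingers, and the tray's yaw matches the tool's. Descending to the grasp height.

Call:
{"api": "move_arm", "payload": {
  "targets": "0.03 0.045 0.9 0; 0 0 1 0; 0 0 1 0; 0 0 0.6 0; 0 0 0.3 0"
}}

```text
t: 13.65
tcp_pos: [547.0, -267.5, 168.2]
tcp_rot: [0.001, 0.754, -0.657, -0.002]
ft_force: [-0.2, -0.0, 0.2]
finger_gap: 1.0
```

Call:
{"api": "move_arm", "payload": {
  "targets": "0 0 0.18 0; 0 0 0 0; 0 0 0 0; 0 0 0 0"
}}

```text
t: 14.05
tcp_pos: [548.6, -268.3, 164.9]
tcp_rot: [-0.001, 0.754, -0.657, 0.001]
ft_force: [0.8, -0.0, 0.3]
finger_gap: 1.001
```

Run:
```python
from h import *
wrist("w10")
p,d,c,P=scene("side","d10");cv2.imwrite("pics/d10z.png",cv2.resize(p[110:220,220:360],None,fx=5,fy=5)[:,:,::-1])
p,d,c,P=scene("scene","s10");cv2.imwrite("pics/s10z.png",cv2.resize(p[110:250,90:250],None,fx=4,fy=4)[:,:,::-1])
```

```text
t 14.05 tcp [ 548.6 -268.3  164.9] yawy -172.09 tz [ 0.002 -0.    -1.   ] F [ 0.8 -0.   0.3] gap 1.001
```

View pics/w10.png

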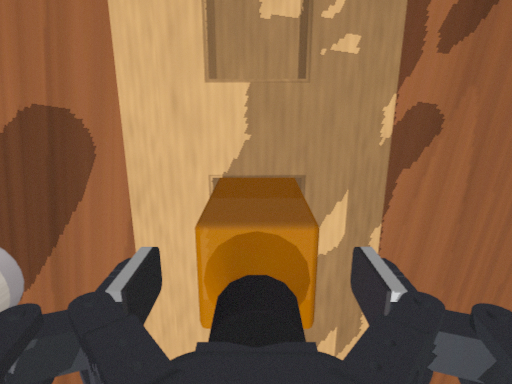

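View pics/s10z.png

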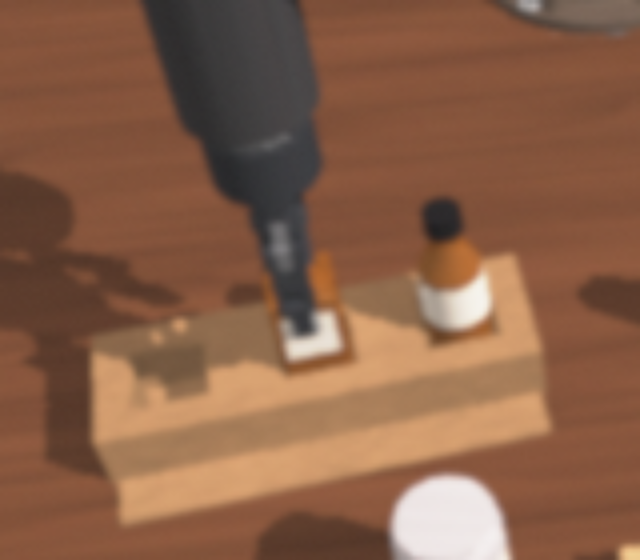

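Call:
{"api": "move_arm", "payload": {
  "targets": "0 0 0.06 0; 0 0 0 0; 0 0 0 0"
}}

```text
t: 14.5
tcp_pos: [547.8, -268.2, 161.0]
tcp_rot: [0.0, 0.754, -0.657, -0.0]
ft_force: [0.4, 0.1, -0.2]
finger_gap: 1.001
```

Call:
{"api": "move_arm", "payload": {
  "targets": "0 0 0 0; 0 0 0 0; 0 0 0 0; 0 0 0 0; 0 0 0 0",
  "grip": 1,
  "newtons": 40
}}

```text
t: 15.0
tcp_pos: [548.2, -268.2, 161.3]
tcp_rot: [-0.0, 0.754, -0.657, 0.0]
ft_force: [0.5, 0.2, 0.6]
finger_gap: 0.58
```

Call:
{"api": "move_arm", "payload": {
  "targets": "0 0 0 0; 0 0 0 0; 0 0 0 0; 0 0 0 0"
}}

```text
t: 15.4
tcp_pos: [548.2, -268.3, 161.3]
tcp_rot: [-0.0, 0.754, -0.657, 0.0]
ft_force: [1.7, -0.5, 1.6]
finger_gap: 0.58
```

Call:
{"api": "move_arm", "payload": {
  "targets": "0 0 -0.1 0; 0 0 -0.3 0; 0 0 -0.6 0; 0 0 -0.7 0; 0 0 -0.7 0"
}}

```text
t: 15.9
tcp_pos: [546.9, -268.0, 258.1]
tcp_rot: [0.0, 0.754, -0.657, -0.001]
ft_force: [0.1, -0.7, -3.9]
finger_gap: 0.576
```

Call:
{"api": "move_arm", "payload": {
  "targets": "0 0 -0.5 0; 0 0 -0.2 0; 0 0 0 0; 0 0 0 0"
}}

```text
t: 16.3
tcp_pos: [547.1, -267.9, 283.9]
tcp_rot: [0.0, 0.754, -0.657, -0.001]
ft_force: [0.2, 0.3, -4.6]
finger_gap: 0.577
```

Run:
```python
from h import *
p,d,c,W,P,T=wrist("w11");tl=(P-T[:3,3])@T[:3,:3]
u=np.array([(258,y) for y in range(150,350,15)])
for a,b in u: print(b,tl[b,a].round(1),p[b,a])
p,d,c,P=scene("side","d11");cv2.imwrite("pics/d11z.png",cv2.resize(p[80:220,220:360],None,fx=4,fy=4)[:,:,::-1])
```

```text
t 16.3 tcp [ 547.1 -267.9  283.9] yawy -172.11 tz [-0.002  0.001 -1.   ] F [ 0.2  0.3 -4.6] gap 0.577
150 [ 19.6   3.1 276.8] [227 185 124]
165 [  3.2   3.1 276.5] [170 132  90]
180 [ 24.1   2.1 119.6] [138  84  12]
195 [24.   1.8 87.2] [138  81  18]
210 [23.9  1.7 64. ] [143  89  34]
225 [24.   1.6 45.7] [150  95  34]
240 [19.7  1.5 41.5] [167 100   9]
255 [16.1  1.5 36.2] [165 100  13]
270 [12.8  1.5 31.3] [164 100   0]
285 [14.1  1.4 19.7] [34 36 38]
300 [14.5  1.3 11.1] [34 32 33]
315 [14.4  1.3  4.5] [35 37 40]
330 [9.8 1.3 4.2] [38 40 40]
345 [6.2 1.3 2.7] [41 40 39]
```

View pics/w11.png

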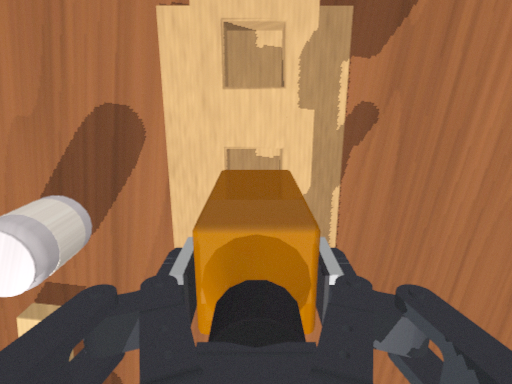

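View pics/d11z.png

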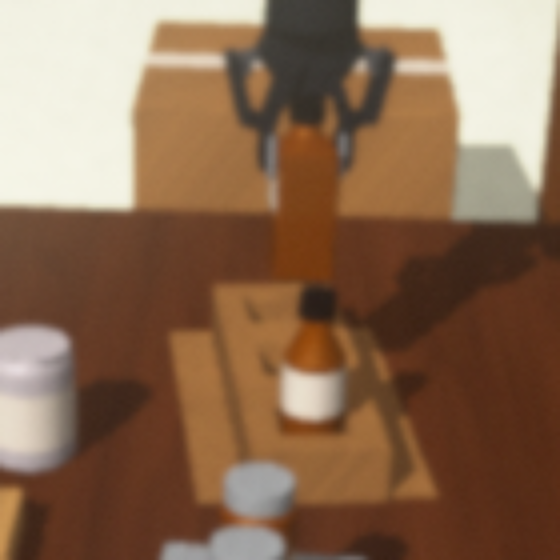

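The bottle is held straight: the near face is at tool x 24, the cap is 3.5 mm clear of the body, and it is out of the pocket. The tool can only turn about its own vertical axis. I'll therefore tip the bottle by pivoting it between the pads, pressing its lower end lightly against the end of the fixed tray, next to the empty jar pocket.

Call:
{"api": "move_arm", "payload": {
  "targets": "0.5 0 0 0; 1 0 0 0; 1 0 0 0; 1 0 0 0; 1 0 0 0"
}}

```text
t: 16.9
tcp_pos: [572.5, -447.8, 283.4]
tcp_rot: [0.0, 0.754, -0.657, -0.001]
ft_force: [0.5, 0.4, -4.4]
finger_gap: 0.574
```

Call:
{"api": "move_arm", "payload": {
  "targets": "0.6 0 0 0; 0.1 0 0.3 0; 0 0 0.8 0; 0 0 0.8 0; 0 0 0.5 0"
}}

```text
t: 17.4
tcp_pos: [575.0, -472.8, 184.2]
tcp_rot: [0.0, 0.754, -0.657, -0.003]
ft_force: [0.2, 0.2, -4.4]
finger_gap: 0.573
```

Call:
{"api": "move_arm", "payload": {
  "targets": "0 0 0.3 0; 0 0 0.05 0; 0 0 0 0; 0 0 0 0",
  "newtons": 30
}}

```text
t: 17.8
tcp_pos: [577.2, -474.5, 176.6]
tcp_rot: [-0.0, 0.754, -0.657, 0.001]
ft_force: [-0.2, -0.2, -3.5]
finger_gap: 0.577
```

Run:
```python
from h import *
p,d,c,W,P,T=wrist("w12");tl=(P-T[:3,3])@T[:3,:3]
p,d,c,P=scene("scene","s12");cv2.imwrite("pics/s12z.png",cv2.resize(p[100:250,60:240],None,fx=4,fy=4)[:,:,::-1])
tl=(P-T[:3,3])@T[:3,:3]
z=P[...,2];m=(d>0)&(z>44)&(z<52)&(P[...,1]<-60)&(P[...,1]>-480)&(P[...,0]>460)&(P[...,0]<640);print(tl[m].min(0),tl[m].max(0), np.percentile(tl[m][:,0],[1,99]))
```

```text
t 17.8 tcp [ 577.2 -474.5  176.6] yawy -172.07 tz [ 0.002 -0.001 -1.   ] F [-0.2 -0.2 -3.5] gap 0.577
[-374.26602778  -58.96062415  124.1894968 ] [  5.01555083  56.91255266 132.36429224] [-371.47820047  -25.35201698]
```

View pics/s12z.png

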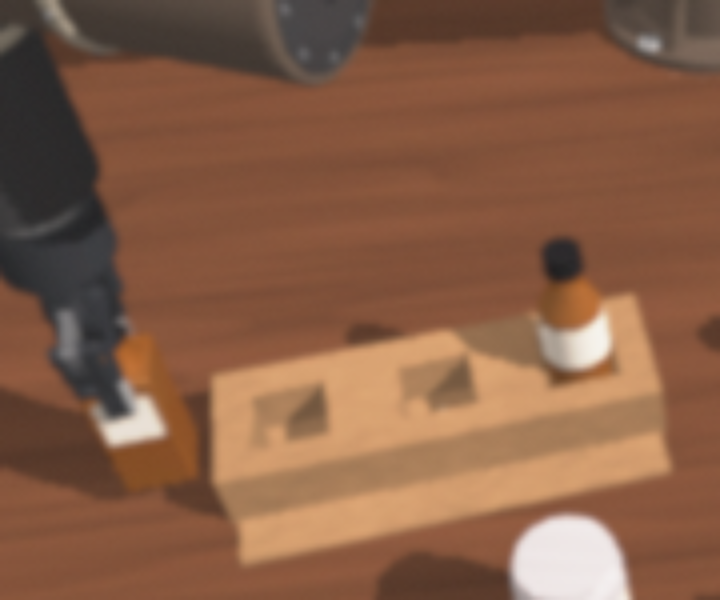

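Call:
{"api": "move_arm", "payload": {
  "targets": "-0.2 0 0 0; -0.15 0 0 0; -0.1 0 0 0; -0.1 0 0 0; 0 0 0 0"
}}

```text
t: 18.4
tcp_pos: [573.8, -453.2, 176.3]
tcp_rot: [0.001, 0.754, -0.656, 0.001]
ft_force: [-0.5, -5.5, -2.9]
finger_gap: 0.58
```

Call:
{"api": "move_arm", "payload": {
  "targets": "-0.1 0 0 0; -0.1 0 0 0; -0.1 0 0 0; 0 0 0 0"
}}

```text
t: 18.8
tcp_pos: [572.7, -442.2, 177.8]
tcp_rot: [0.001, 0.755, -0.656, 0.003]
ft_force: [-1.4, -7.4, 1.3]
finger_gap: 0.577
```

Run:
```python
from h import *
p,d,c,W,P,T=wrist("w13")
p,d,c,P=scene("scene","s13");cv2.imwrite("pics/s13z.png",cv2.resize(p[100:250,60:240],None,fx=4,fy=4)[:,:,::-1])
```

```text
t 18.8 tcp [ 572.7 -442.2  177.8] yawy -172.03 tz [ 0.003 -0.005 -1.   ] F [-1.4 -7.4  1.3] gap 0.577
```

View pics/s13z.png

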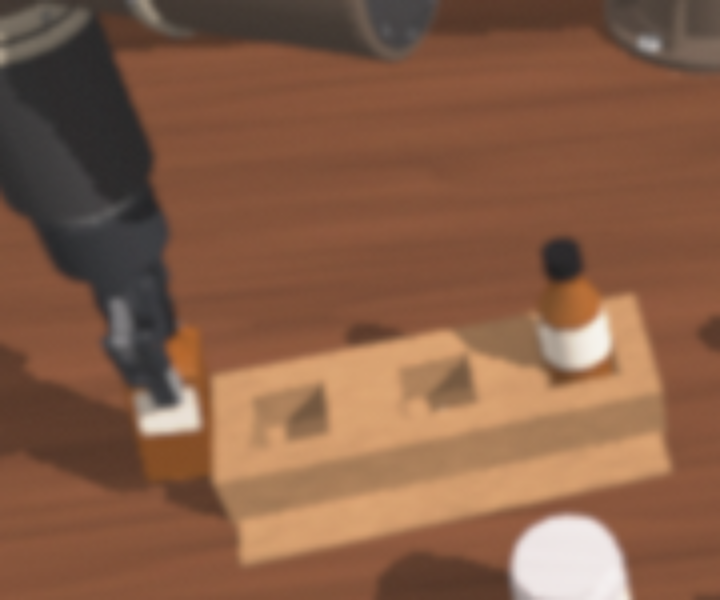

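View pics/w13.png

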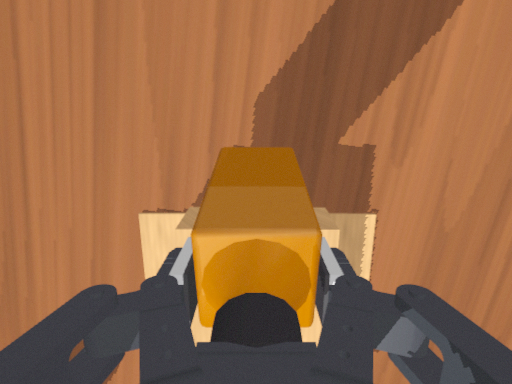

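It pivots at about 7 N, so I'm continuing.

Call:
{"api": "move_arm", "payload": {
  "targets": "-0.15 0 0 0; -0.2 0 0 0; -0.2 0 0 0; -0.1 0 0 0; 0 0 0 0"
}}

```text
t: 19.4
tcp_pos: [569.0, -415.7, 176.8]
tcp_rot: [0.0, 0.755, -0.656, 0.002]
ft_force: [0.4, -5.0, -1.0]
finger_gap: 0.58
```

```bash
cat > tilt.py <<'E'
from h import *
import sys
p,d,c,W,P,T=wrist("w"+sys.argv[1]);tl=(P-T[:3,3])@T[:3,:3]
hsv=cv2.cvtColor(p,cv2.COLOR_RGB2HSV)
# front face (+x side) below shoulder, |y|<15, amber
a=(d>0)&(abs(tl[...,1])<14)&(tl[...,2]>30)&(tl[...,2]<170)&(tl[...,0]>5)&(hsv[...,0]<25)&(hsv[...,1]>170)
col=np.nonzero(a)
Q=tl[a]
# RANSAC-free: line fit by normals: use robust line on x-z for points farther than 50 in z
from collections import Counter
best=None
rng=np.random.default_rng(0)
for _ in range(400):
    i,j=rng.integers(len(Q),size=2);dv=Q[j,[0,2]]-Q[i,[0,2]];L=np.hypot(*dv)
    if L<15: continue
    n=np.array([dv[1],-dv[0]])/L;r=(Q[:,[0,2]]-Q[i,[0,2]])@n;k=abs(r)<0.8
    if best is None or k.sum()>best.sum(): best=k
vx,vz,x0,z0=cv2.fitLine(Q[best][:,[0,2]].astype(np.float32),cv2.DIST_HUBER,0,.01,.01).ravel()
print("n",best.sum(),"of",len(Q),"face tilt deg",round(float(np.degrees(np.arctan2(vx,vz)))%180,1),"at",x0,z0,"z range",Q[best][:,2].min(),Q[best][:,2].max(),"x",Q[best][:,0].min(),Q[best][:,0].max())
E
python3 tilt.py 14
```

```text
t 19.4 tcp [ 569.  -415.7  176.8] yawy -172.03 tz [ 0.003 -0.003 -1.   ] F [ 0.4 -5.  -1. ] gap 0.58
n 8641 of 12134 face tilt deg 26.8 at 39.92069 68.895515 z range 32.01922953938241 129.09951989624275 x 20.66914010940086 69.50609602704196
```

Call:
{"api": "move_arm", "payload": {
  "targets": "-0.15 0 0 0; -0.2 0 0 0; -0.2 0 0 0; -0.1 0 0 0; 0 0 0 0"
}}

```text
t: 19.95
tcp_pos: [565.5, -389.9, 176.8]
tcp_rot: [0.0, 0.755, -0.656, 0.002]
ft_force: [0.8, -4.9, -2.1]
finger_gap: 0.578
```

```bash
python3 tilt.py 15;python3 - <<'E'
from h import *
p,d,c,P=scene("scene","s15");cv2.imwrite("pics/s15z.png",cv2.resize(p[100:250,60:240],None,fx=4,fy=4)[:,:,::-1])
E
```

```text
t 19.95 tcp [ 565.5 -389.9  176.8] yawy -172.03 tz [ 0.003 -0.003 -1.   ] F [ 0.8 -4.9 -2.1] gap 0.578
n 11514 of 14008 face tilt deg 41.1 at 48.21669 62.236675 z range 30.000233665916827 110.22046079654058 x 19.196359204569376 89.06511444919123
```

View pics/s15z.png

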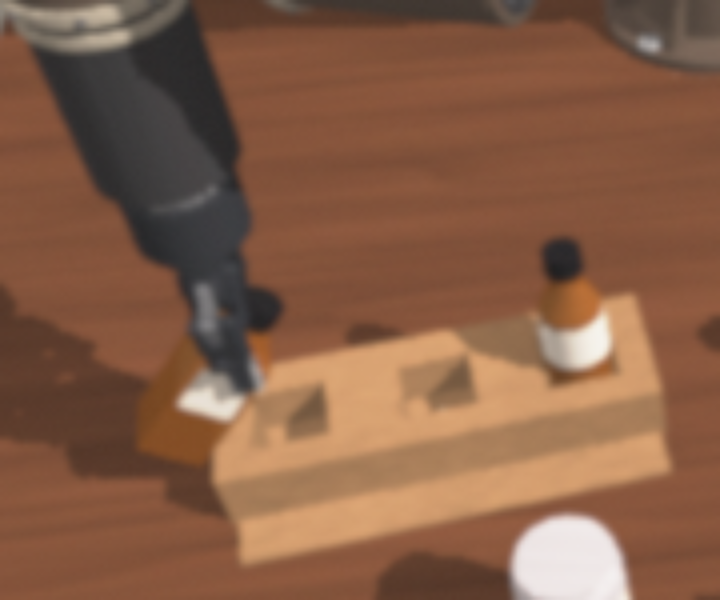

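View pics/w15.png

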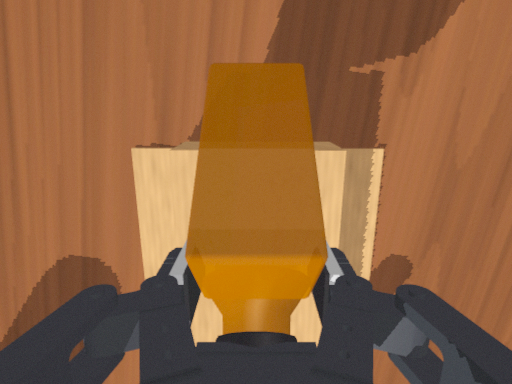

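Tilt is 41° and works as planned. About 17 mm more is needed.

Call:
{"api": "move_arm", "payload": {
  "targets": "-0.15 0 0 0; -0.2 0 0 0; -0.1 0 0 0; 0 0 0 0; 0 0 0 0"
}}

```text
t: 20.55
tcp_pos: [562.9, -371.7, 176.4]
tcp_rot: [-0.0, 0.754, -0.656, 0.001]
ft_force: [0.9, -2.8, 2.5]
finger_gap: 0.574
```

```bash
python3 tilt.py 16
```

```text
t 20.55 tcp [ 562.9 -371.7  176.4] yawy -172.06 tz [ 0.002 -0.001 -1.   ] F [ 0.9 -2.8  2.5] gap 0.574
n 12507 of 14738 face tilt deg 49.3 at 54.110294 58.495502 z range 30.00420195954924 96.59453564926518 x 19.957710526273935 97.28832641284409
```

Call:
{"api": "move_arm", "payload": {
  "targets": "0 0 0 0; 0 0 0 0; 0 0 0 0; 0 0 0 0; 0 0 0 0",
  "newtons": 90
}}

```text
t: 21.1
tcp_pos: [562.9, -371.7, 176.1]
tcp_rot: [-0.0, 0.754, -0.657, 0.001]
ft_force: [1.7, -3.9, 6.3]
finger_gap: 0.568
```

Call:
{"api": "move_arm", "payload": {
  "targets": "0 0 -0.1 0; 0 0 -0.2 0; 0 0 -0.4 0; 0 0 -0.5 0; 0 0 -0.6 0"
}}

```text
t: 21.6
tcp_pos: [560.7, -369.9, 245.6]
tcp_rot: [0.0, 0.754, -0.657, -0.003]
ft_force: [0.1, -0.0, -4.7]
finger_gap: 0.567
```

Call:
{"api": "move_arm", "payload": {
  "targets": "0 0 -0.7 0; 0 0 -0.7 0; 0 0 -0.7 0; 0 0 -0.5 0; 0 0 -0.3 0"
}}

```text
t: 22.1
tcp_pos: [561.8, -370.4, 364.0]
tcp_rot: [-0.0, 0.754, -0.657, -0.001]
ft_force: [-0.9, -0.2, -3.5]
finger_gap: 0.567
```

Call:
{"api": "move_arm", "payload": {
  "targets": "0 0 -0.1 0; 0 0 0 0; 0 0 0 0; 0 0 0 0"
}}

```text
t: 22.5
tcp_pos: [561.9, -371.0, 365.5]
tcp_rot: [0.0, 0.754, -0.657, -0.001]
ft_force: [0.3, 0.3, -3.2]
finger_gap: 0.571
```

```bash
python3 tilt.py 17
```

```text
t 22.5 tcp [ 561.9 -371.   365.5] yawy -172.1 tz [-0.002  0.001 -1.   ] F [ 0.3  0.3 -3.2] gap 0.571
n 12294 of 14521 face tilt deg 48.8 at 53.96986 59.03156 z range 30.005131055855514 97.75168825991688 x 19.670645349578873 97.05471870858896
```

View pics/w17.png

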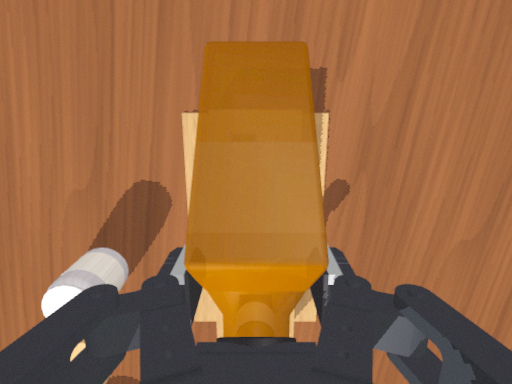

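Bottle held at 48.8°, middle at about 298 mm. I'll raise it slightly and run the final checks.

Call:
{"api": "move_arm", "payload": {
  "targets": "0 0 -0.04 0; 0 0 0 0; 0 0 0 0; 0 0 0 0; 0 0 0 0"
}}

```text
t: 23.05
tcp_pos: [562.2, -371.2, 368.7]
tcp_rot: [-0.0, 0.754, -0.657, -0.0]
ft_force: [0.6, 1.0, -4.4]
finger_gap: 0.565
```

```bash
python3 tilt.py 18; python3 - 2>/dev/null <<'E'
import sys;sys.argv=["x","19"]
exec(open("lids.py").read())
f=np.load("pics/scene19.npz");p,d=f["p"],f["d"];c=calibration("scene");P=cloud(d,c,c["pose"]);g=np.load("pics/scene0.npz");P0=cloud(g["d"],c,c["pose"])
for n,b in dict(rd=(500,600,-200,-110,152,164),tin=(680,820,-220,-100,95,106),tape=(670,790,80,200,44,54),block=(720,830,-60,50,26,34)).items():
    for PP in (P0,P):
        m=(PP[...,0]>b[0])&(PP[...,0]<b[1])&(PP[...,1]>b[2])&(PP[...,1]<b[3])&(PP[...,2]>b[4])&(PP[...,2]<b[5]);print(n,m.sum(),PP[m].mean(0).round(1))
s=telemetry.observe();print(s["t"],np.abs(s["qvel"]).max(),s["ft_force"])
E
```

```text
t 23.05 tcp [ 562.2 -371.2  368.7] yawy -172.09 tz [-0.  0. -1.] F [ 0.6  1.  -4.4] gap 0.565
n 12390 of 14519 face tilt deg 48.8 at 54.132504 59.190334 z range 30.00055686345447 97.96452447758953 x 19.945413294804933 97.08376146874924
t 23.1 tcp [ 562.2 -371.2  368.7] yawy -172.09 tz [-0.  0. -1.] F [ 1.4 -0.4 -4.1] gap 0.569
wrist []
scene [(574.7, 136.5, 23.5, 140), (578.6, 218.4, 23.9, 142), (585.3, 297.0, 23.2, 145)]
 spacing 81.9928045623517 78.88504294224602 offline 1.5056918032207622
side [(571.1, 138.4, 23.1, 142), (577.2, 217.4, 24.0, 173), (582.5, 297.2, 23.2, 204)]
 spacing 79.23515633858496 79.97580884242433 offline -0.4276149082209156
rd 69 [ 536.7 -158.5  157.2]
rd 67 [ 536.6 -158.4  157.3]
tin 422 [ 765.6 -169.4   99.7]
tin 428 [ 765.8 -169.3   99.6]
tape 206 [749.3 127.6  47.6]
tape 201 [748.8 127.4  47.6]
block 518 [781.4 -11.7  29.8]
block 519 [781.1 -11.6  29.7]
23.25 0.0009216565841164104 [ 0.51210138  0.60310831 -3.97585776]
```

View pics/scene19.png

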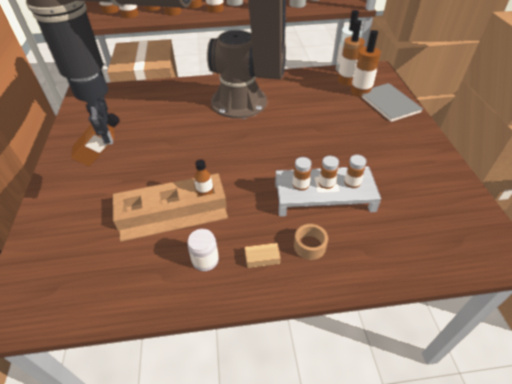

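View pics/side19.png

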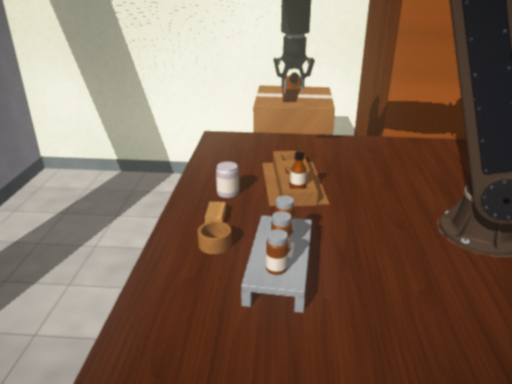

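The scene view shows the jars in a neat row at (303,172), (330,170) and (357,170), and the tipped bottle held in free air at (97,140). Nothing else has moved, and the arm is still. Handing in.

```bash
python3 -c "
from station import order
print(order.finish_job())"
```

```text
the job is handed in; nothing more can be done
None
```

The job is handed in at about 23 s: the jar stands released in the vacant place, and the square bottle is held tipped and still. No verdict is reported.

- **Jar:** Just before release, the wrist camera put it 80.1 mm from its neighbour and 0.2 mm off the line. The last pictures disagree slightly. The side view gives spacings of 79.2 and 80.0 mm with 0.4 mm off the line. The coarser scene view gives 82.0 and 78.9 mm with 1.5 mm off the line.
- **Square bottle:** The arm can only turn about its vertical axis. I drew the bottle out of its pocket and pivoted it between the pads by pressing its lower end lightly (about 7 N) against the end of the fixed tray. I then gripped it at 90 N and lifted it clear.
    - **Tilt:** It sits at 48.8° with the cap uppermost, unchanged between the last two readings.
    - **Height:** Its middle is at about 301 mm.
    - **Free of contact:** The outside force is about 4 N, which is its weight, so it touches nothing but the fingers. The joints are still.
- **Other things:** The round bottle, tin, tape roll and block are within 0.5 mm of where they started. The two row jars show no shift beyond the 1–2 mm measuring noise.

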